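# Find the pitch-comb leaf that fits the vise screw

### The job

Find out which of the three pitch-comb leaves fits the thread of the screw in the stand: set them into the thread one by one between the rails, pressing only gently, and feel along the screw for the place where the teeth drop in. Leave the leaf that seats fully home standing in the thread, with the other two leaves upright in the rack's slots, and do not disturb the other things on the bench.

Things in the scene. Friction and masses are not known exactly. Their poses are not given: they have to be found in the camera images.
- stand: checking stand fixed to the bench: plywood base 250 (x) x 90 mm, two aluminium guide rails and a wooden vise screw 40 mm thick lying along x under the rails in two bearing blocks (84 mm high, between |x| = 67 and 103 mm; the screw's head reaches x = 139). Origin: centre of its underside; z up. The screw is one of three, its pitch 8, 10 or 12.5 mm; two spare screws lie out of reach beyond
- stand_top (a point): middle of the line along the tops of the thread's crests, 70 mm above the stand's underside; x along the screw. Grooves are 5 mm deep. Two rails along x, 13 mm apart in the clear, stand 2 to 21 mm above this line (top 5 mm flared): a leaf goes down between them and is kept upright. The rails' supports stay below the rail tops. Where the crests lie along x is not known. All rigid
- rack: dark wooden rack, fixed, 110 (x) x 180 mm (y), 35 mm high. Origin: centre of its underside; z up. Three slots along x at y = -65, 0 and 65 mm, each 80 mm long and 14 mm wide inside, floor at z = 10 mm, top edge at z = 35. A leaf standing in a slot has its centre at z = 58 mm. One leaf in each slot at the start
- leaf_1_center (a point): centre (half-way up) of an upright aluminium comb leaf 70 (x) x 10 (y) x 96 mm (z), 90 to 180 g: toothed comb 35 mm high, above it a 40 mm wide tab to grip across y. Teeth 5 mm long, tips 48 mm below this point, pitch 8, 10 or 12.5 mm (which is not told). A fitting leaf seats with this point 43 mm above the crest line, 1.5 mm play along x; else it stays about 5 mm higher
- leaf_2_center (a point): centre (half-way up) of an upright aluminium comb leaf 70 (x) x 10 (y) x 96 mm (z), 90 to 180 g: toothed comb 35 mm high, above it a 40 mm wide tab to grip across y. Teeth 5 mm long, tips 48 mm below this point, pitch 8, 10 or 12.5 mm (which is not told). A fitting leaf seats with this point 43 mm above the crest line, 1.5 mm play along x; else it stays about 5 mm higher
- leaf_3_center (a point): centre (half-way up) of an upright aluminium comb leaf 70 (x) x 10 (y) x 96 mm (z), 90 to 180 g: toothed comb 35 mm high, above it a 40 mm wide tab to grip across y. Teeth 5 mm long, tips 48 mm below this point, pitch 8, 10 or 12.5 mm (which is not told). A fitting leaf seats with this point 43 mm above the crest line, 1.5 mm play along x; else it stays about 5 mm higher
- chisel: turning chisel with a wooden handle, 280 mm long, 30 mm thick, lying on the bench beyond the rack; bystander. Origin under the ferrule, x along the blade.
- blank: wooden blank, 150 x 35 x 35 mm, lying on the bench to the right of the stand; bystander. Origin: centre of its underside.
- wax: small jar with a steel cap, 56 mm across, 50 mm high, standing to the right of the stand; bystander. Origin: centre of its underside.
Mind the look-alikes: they are no part of the job. What is shaped like the part that bears leaf_1_center but red is not meant.

How it is judged:
By the outcome, as a careful person would: the job done as asked, in the order asked, and still so for the second after the job is handed in, with the robot touching nothing.
It also fails if it takes over 72 s, if anything falls off the work surface, if the arm or the gripper's body presses on something with over 40 N, if the wrist force passes 120 N, or if a joint passes its speed limit or range.

### The arm

A 6-joint arm with a two-finger parallel gripper is mounted at the origin on the work surface. World frame = base frame: x ahead of the robot, y to its left, z up, the work surface at z = 0. Lengths are in m, angles in rad, forces in N, time in s.
With the tool pointing down it reaches from about 0.35 to 0.775 m from the base axis. Payload 5.5 kg.
Tool frame: the origin (TCP) lies at the very end of the fingers, on their centre line; the grasp point (between the pads) lies 19 mm behind it; z points along the fingers, y is the line along which they close (so a half turn about z gives the same grasp; the last joint's range is limited). The gripper opens to 85 mm and grips with 20 to 120 N. Pads are 22 mm wide; open, the fingers measure 114 mm over their backs; the gripper's body (76 mm by 85 mm) begins 54 mm behind the grasp point. The pads swing forward as they close: fully open they stand 13 mm farther back than shut.
Start: joints at [1.075, 0.313, 0.046, 1.304, 0, 1.431], TCP at [0.2, 0.539, 0.203] pointing down, gripper open.
Joint ranges: [-2.76, 2.76], [-0.86, 1.69], [-1.03, 1.26], [-2.2, 2.34], [-1.47, 1.5], [-3.14, 3.14]. Speed limits (rad/s): [2.57, 2.57, 3.14, 3.14, 3.14, 3.14].

### API

Orientations are given as a unit quaternion [w, x, y, z].
In Python, from workcell import env, read_camera, get_calibration gives the robot as it stands.
- The arm moves only by the tool jog_arm, never from a script. Its argument "motion" is one flat list of numbers, 7 for each row, row after row: the shift along the tool's x, y, z as a fraction of full scale, then the turn, a rotation vector about the tool's x, y, z as a fraction of full scale, then the opening, from 0 (shut) to 1 (fully open). In form: [x, y, z, wx, wy, wz, grip, x, y, z, wx, wy, wz, grip, ...]. A call has 1 to 12 rows; each row is the pose to reach, as a shift and turn from the pose commanded when the call began, along the tool's axes at that moment; what a row does not reach only later rows make up. Full scale, the value 1, is 0.2 m for a shift and 90 degrees for a turn. A row lasts 1/8 s, in which the tool goes at most 62.5 mm and 10.7 degrees, less where a joint would pass 70% of its speed; a pose out of reach is approached as far as the arm can. A call with a number of a shift or a turn outside -1 to 1 is refused whole. A call with a gripper value outside its range is refused whole. The fingers move at their own pace and stop on an object; "newtons" is the grip in N (left out, the last holds). Time passes only in rows, so rows that repeat a pose let the fingers close. It gives the time, the measured TCP pose, the force, the opening and the grip force at its end, in the units of the state.
- env.get_state(): the state, without advancing time (a new reading comes with each control period).
- read_camera(name): name is "scene" or "top" or "wrist"; returns the picture (400x640x3 uint8, red, green, blue); there is no depth.
- get_calibration(name): a dict with "fx", "fy", "cx", "cy" (pixels), "world_from_camera" (4x4, takes a point from camera to world coordinates). Camera axes: x right, y down, z forward; pixel columns grow to the right and rows downward; lengths in m; the calibration is good to about 2 mm. A picture is of the moment at which its call begins: read the wrist's pose just before it. get_calibration takes no time and is no camera call; for the wrist camera it gives the pose at the moment of the call.
- env.hand_in(): hands the job in; it is judged then, once.
The state is a dict: "clock": time; "joint_pos": joint angles; "qvel": joint speeds; "tau": joint torques, N m; "tcp_pos": TCP position; "orientation": TCP orientation; "wrist_force": force on the tool from outside, world axes, zero at the start; "ft_torque": the same for the moment, N m; "finger_gap": finger opening in m; "grip_force": force on a finger pad.
Only numpy, scipy, OpenCV 4.12 (cv2) and the standard library are available. Lean on these libraries where they do the work, as an engineer would, in place of code of your own. Each camera call takes 0.05 s, during which the arm holds its last target. There are 200 camera calls.

## Working session

There is one attempt and no reset: what is moved stays moved. The work goes in short steps, Python scripts to look and compute and a tool call to move; the robot and the scene stay as the last step left them, time stands still between calls to the robot, and variables do not carry over. Pictures are saved under pics/ and viewed, at most 10 in all, crops included, and the job is handed in when it is done.

Besides the shell and the picture viewer there is one more tool, called after "Request:" in YAML: its name, and indented under it one key for each argument. jog_arm: Moves the arm, as the interface text tells. Shift numbers are shares of 0.2 m and turn numbers shares of 90 degrees, none past 1 either way. Its arguments: {"type":"object","properties":{"motion":{"type":"array","items":{"type":"number"}},"newtons":{"type":"number"}},"required":["motion"]}

```bash
mkdir -p pics
python3 - <<'E'
from workcell import env, read_camera, get_calibration
import cv2, numpy as np
for n in ("scene","top"):
    im=read_camera(n); cv2.imwrite(f"pics/{n}0.png",im[:,:,::-1]); c=get_calibration(n)
    print(n,c["fx"],c["cx"],c["cy"],np.round(c["world_from_camera"],3).tolist())
s=env.get_state(); print(s)
E
```

```text
scene 362.13886084108435 320.72585918333664 198.985048898945 [[0.691, 0.579, -0.432, 0.996], [0.723, -0.547, 0.423, -0.439], [0.009, -0.605, -0.796, 0.884], [0.0, 0.0, 0.0, 1.0]]
top 361.72163669029834 316.1219069352471 201.88376609427556 [[0.012, -0.991, 0.136, 0.408], [-1.0, -0.01, 0.019, -0.003], [-0.017, -0.136, -0.991, 1.17], [0.0, 0.0, 0.0, 1.0]]
{'clock': 0.1, 'joint_pos': array([ 1.07543928e+00,  3.13919917e-01,  4.50872459e-02,  1.30359075e+00,
       -1.15599489e-05,  1.43121418e+00]), 'qvel': array([ 0.00102236, -0.00278841,  0.00381285,  0.00034245, -0.00018411,
       -0.00107437]), 'tau': array([ 3.59103127e-03, -4.81726670e+01,  2.99244404e+01,  1.27799131e-02,
       -1.25980509e-04,  6.69224036e-06]), 'tcp_pos': array([0.20004491, 0.53854586, 0.20169895]), 'orientation': array([-2.48468451e-04,  1.76950692e-01,  9.84219381e-01, -7.74696474e-04]), 'wrist_force': array([-1.11631506, -0.84013077, -0.66638729]), 'ft_torque': array([ 0.07467106, -0.0028271 ,  0.02663118]), 'grip_force': 0.0, 'finger_gap': 0.08508514449594339}
```

View pics/scene0.png

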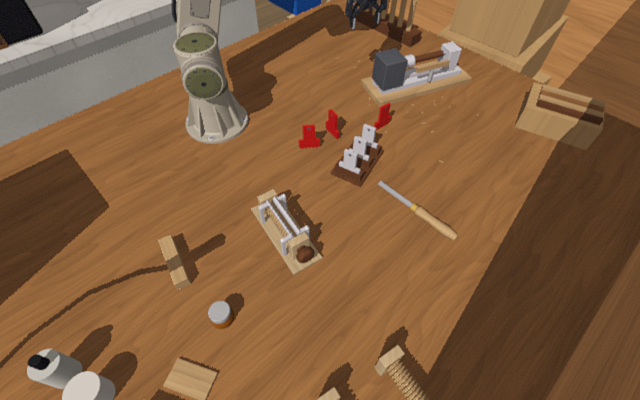

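View pics/top0.png

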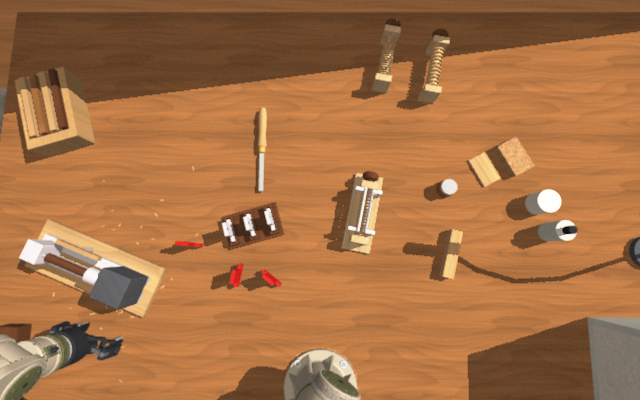

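The top view shows the rack with three white leaves at about (228,230), (248,225) and (269,219). The red look-alikes are at (188,244), (236,274) and (271,278), off the rack, so I rule them out. The stand is at (364,212), with its head up at (371,176), so stand +x is roughly world +x. Next is a close crop.

Run:
```python
import cv2, numpy as np
t=cv2.imread("pics/top0.png")
f=lambda x0,y0,w,h,k:cv2.resize(t[y0:y0+h,x0:x0+w],None,fx=k,fy=k,interpolation=cv2.INTER_CUBIC)
a=f(215,195,75,60,6); b=f(335,165,57,95,6)
c=np.zeros((600,800,3),np.uint8); c[:360,:450]=a; c[:570,455:797]=b
cv2.imwrite("pics/crop1.png",c)
```

```text
(no output)
```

View pics/crop1.png

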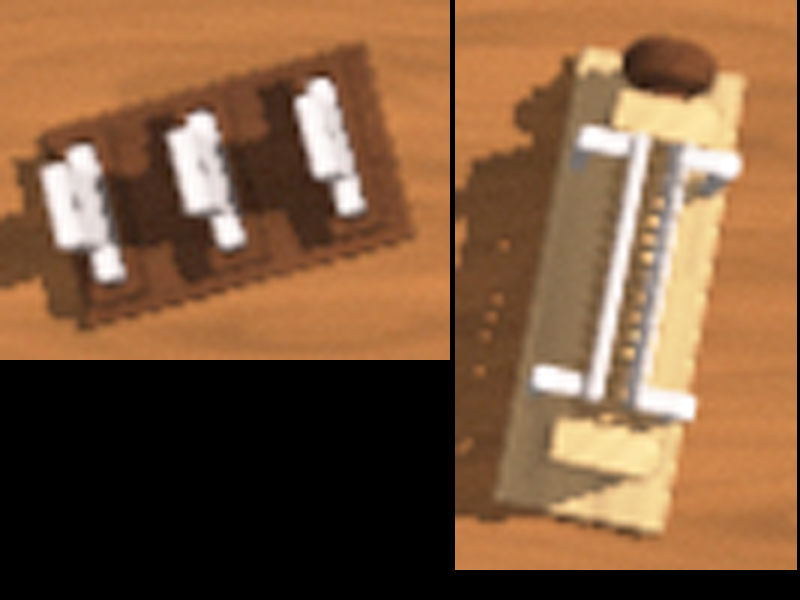

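The crop shows three white leaves in the rack, with rack-top corners at crop (40,135), (362,42), (412,237) and (82,328). The rails run from (662,144) to (617,403) in the crop.

```bash
cat > h.py <<'E'
from workcell import env, read_camera, get_calibration
import cv2, numpy as np
from scipy.spatial.transform import Rotation as R
def ray(c,uv,z):
    uv=np.atleast_2d(np.asarray(uv,float)); M=np.array(c["world_from_camera"])
    d=np.c_[(uv[:,0]-c["cx"])/c["fx"],(uv[:,1]-c["cy"])/c["fy"],np.ones(len(uv))]@M[:3,:3].T
    return M[:3,3]+d*((z-M[2,3])/d[:,2])[:,None]
def proj(c,p):
    M=np.linalg.inv(np.array(c["world_from_camera"])); q=np.atleast_2d(p)@M[:3,:3].T+M[:3,3]
    return np.c_[c["fx"]*q[:,0]/q[:,2]+c["cx"],c["fy"]*q[:,1]/q[:,2]+c["cy"]]
def rot(s=None):
    s=s or env.get_state(); q=s["orientation"]; return R.from_quat([q[1],q[2],q[3],q[0]])
def snap(name,cam="wrist"):
    im=read_camera(cam); cv2.imwrite(f"pics/{name}.png",im[:,:,::-1]); return im
def go(p,xdeg):
    "row fractions from the present pose to TCP p, tool down, tool x at yaw xdeg"
    s=env.get_state(); r=rot(s)
    a=np.deg2rad(xdeg); t=R.from_matrix(np.array([[np.cos(a),np.sin(a),0],[np.sin(a),-np.cos(a),0],[0,0,-1]]))
    return np.round(r.inv().apply(np.array(p)-s["tcp_pos"])/.2,4), np.round((r.inv()*t).as_rotvec()/(np.pi/2),4)
E
python3 - <<'E'
from h import *
c=get_calibration("top")
u=lambda L:[(215+x/6-.4,195+y/6-.4) for x,y in L]
v=lambda L:[(335+(x-455)/6-.4,165+y/6-.4) for x,y in L]
print("rack",ray(c,u([(40,135),(362,42),(412,237),(82,328)]),.035).round(4).tolist(), ray(c,u([(40,135),(362,42),(412,237),(82,328)]),.035).mean(0))
print("tabs",ray(c,u([(75,200),(198,162),(318,126)]),.106).round(4).tolist())
print("rail",ray(c,v([(662,144),(617,403)]),.091).round(4).tolist())
print("base",ray(c,v([(582,48),(745,75),(662,532),(497,498)]),.012).round(4).tolist())
w=get_calibration("wrist"); s=env.get_state()
M=np.array(w["world_from_camera"]); r=rot(s)
print("cam in tool",r.inv().apply(M[:3,3]-s["tcp_pos"]).round(4),(r.as_matrix().T@M[:3,:3]).round(3).tolist(),w["fx"],w["cx"],w["cy"])
print(np.rad2deg(np.arctan2(*r.as_matrix()[[1,0],0])))
E
```

```text
rack [[0.5115, 0.3182, 0.035], [0.5626, 0.1495, 0.035], [0.4601, 0.1205, 0.035], [0.4109, 0.2914, 0.035]] [0.48627596 0.21989402 0.035     ]
tabs [[0.4731, 0.2793, 0.106], [0.4925, 0.2193, 0.106], [0.5109, 0.1605, 0.106]]
rail [[0.5974, -0.1417, 0.091], [0.4671, -0.1185, 0.091]]
base [[0.6638, -0.1089, 0.012], [0.6496, -0.197, 0.012], [0.4039, -0.1503, 0.012], [0.4206, -0.0634, 0.012]]
cam in tool [ 0.0843  0.0009 -0.173 ] [[0.0, -0.945, -0.326], [1.0, 0.0, 0.0], [-0.0, -0.326, 0.945]] 330.06385570403495 321.9889293739564 196.6855992371259
159.6155904775697
```

Run:
```python
from h import *
print(go((.34,.38,.22),178)); print(go((.47,.215,.22),196.5))
```

```text
(array([-0.9321, -0.4995, -0.0909]), array([-0.001 , -0.0003, -0.2043]))
(array([-1.8287, -1.0464, -0.0902]), array([-0.0009, -0.0005, -0.4098]))
```

Request:
jog_arm:
  motion: [-0.95,-0.53,-0.09,0,0,-0.2,1,-0.95,-0.53,-0.09,0,0,-0.41,1,-0.95,-0.53,-0.09,0,0,-0.41,1,-0.95,-0.53,-0.09,0,0,-0.41,1]

```text
clock: 0.6
tcp_pos: [0.3424, 0.3718, 0.2204]
orientation: [-0.0, -0.146, 0.989, -0.0]
wrist_force: [0.2, 0.3, -0.2]
finger_gap: 0.0853
grip_force: 0.0
```

Run:
```python
from h import *
print(go((.47,.215,.22),196.5))
```

```text
(array([-0.3852, -0.9345,  0.0019]), array([-0.0001, -0.0002,  0.0028]))
```

Request:
jog_arm:
  motion: [-0.385,-0.935,0,0,0,0,1,-0.385,-0.935,0,0,0,0,1,-0.385,-0.935,0,0,0,0,1,-0.385,-0.935,0,0,0,0,1,-0.385,-0.935,0,0,0,0,1]

```text
clock: 1.23
tcp_pos: [0.4685, 0.2155, 0.22]
orientation: [-0.001, -0.143, 0.99, 0.0]
wrist_force: [0.8, 0.7, -0.4]
finger_gap: 0.0856
grip_force: 0.0
```

Run:
```python
from h import *
c=get_calibration("wrist"); snap("w1")
np.save("w1.npy",np.array(c["world_from_camera"])); print(env.get_state()["tcp_pos"])
```

```text
[0.46784526 0.21634926 0.22017237]
```

View pics/w1.png

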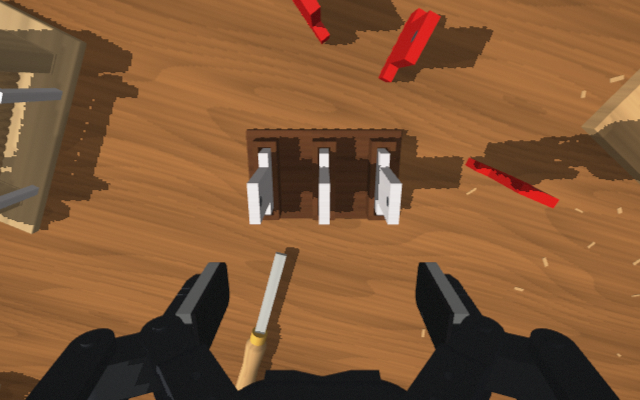

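The wrist view shows the rack square-on. The middle tab's top ends at (324,223), the left one at (254.5,223) and the right one at (393.5,223). The rack's near edge runs (247,129) to (404,129).

```bash
cat > fit.py <<'E'
from h import *
from scipy.optimize import least_squares
def fit(c,pts,uv,x0):
    pts=np.array(pts,float); uv=np.array(uv,float)
    def w(p): 
        k,s=np.cos(p[2]),np.sin(p[2]); return np.c_[p[0]+k*pts[:,0]-s*pts[:,1],p[1]+s*pts[:,0]+k*pts[:,1],pts[:,2]]
    r=least_squares(lambda p:(proj(c,w(p))-uv).ravel(),x0)
    return r.x, r.fun.reshape(-1,2).round(1)
E
python3 - <<'E'
from fit import *
c=dict(get_calibration("wrist")); c["world_from_camera"]=np.load("w1.npy")
pts=[(-.055,-.09,.035),(-.055,.09,.035),(.02,-.07,.106),(.02,-.06,.106),(.02,-.005,.106),(.02,.005,.106),(.02,.06,.106),(.02,.07,.106)]
uv=[(247,129),(404,129),(248,223),(261,223),(319,223),(330,223),(387,223),(400,223)]
x,f=fit(c,pts,uv,[.486,.22,.29]); print(x,np.rad2deg(x[2])); print(f.tolist())
for y in(-.065,0,.065):
    p=x[:2]+y*np.array([-np.sin(x[2]),np.cos(x[2])]); print(y,p.round(4),go((*p,.11),np.rad2deg(x[2])+180))
print(go((.51,-.126,.22),170))
E
```

```text
[0.48739869 0.22460069 0.28131179] 16.117978235247293
[[-6.3, 2.3], [4.2, 3.1], [2.4, -1.1], [-0.0, -1.0], [0.2, -0.8], [-0.2, -0.7], [1.0, -0.5], [-1.5, -0.4]]
-0.065 [0.5054 0.1622] (array([-0.104 , -0.3136,  0.5505]), array([ 0.0004, -0.0007,  0.0041]))
0 [0.4874 0.2246] (array([-0.1061,  0.0114,  0.5508]), array([ 0.0004, -0.0007,  0.0041]))
0.065 [0.4694 0.287 ] (array([-0.1082,  0.3364,  0.551 ]), array([ 0.0004, -0.0007,  0.0041]))
(array([ 0.2838, -1.7012,  0.    ]), array([ 0.0003, -0.0008,  0.2943]))
```

Request:
jog_arm:
  motion: [0.14,-0.85,0,0,0,0.1,1,0.14,-0.85,0,0,0,0.2,1,0.14,-0.85,0,0,0,0.294,1,0.14,-0.85,0,0,0,0.294,1]

```text
clock: 1.78
tcp_pos: [0.4897, 0.0444, 0.2205]
orientation: [-0.0, 0.088, 0.996, 0.0]
wrist_force: [1.0, 0.4, -0.5]
finger_gap: 0.0854
grip_force: 0.0
```

Run:
```python
from h import *
print(go((.50,-.126,.22),170))
```

```text
(array([-0.1999, -0.8301,  0.0025]), array([ 0.0001, -0.    , -0.0008]))
```

Request:
jog_arm:
  motion: [-0.2,-0.83,0,0,0,0,1,-0.2,-0.83,0,0,0,0,1,-0.2,-0.83,0,0,0,0,1,-0.2,-0.83,0,0,0,0,1,-0.2,-0.83,0,0,0,0,1]

```text
clock: 2.4
tcp_pos: [0.5006, -0.123, 0.2204]
orientation: [-0.0, 0.085, 0.996, 0.001]
wrist_force: [-0.5, 1.5, 0.4]
finger_gap: 0.0857
grip_force: 0.0
```

Run:
```python
from h import *
c=get_calibration("wrist"); im=snap("w2")
np.save("w2.npy",np.array(c["world_from_camera"])); print(env.get_state()["tcp_pos"])
b=im[90:290,220:430][:,:,::-1]
cv2.imwrite("pics/w2c.png",cv2.resize(b,None,fx=3,fy=3,interpolation=cv2.INTER_CUBIC))
```

```text
[ 0.50060785 -0.12287647  0.22048001]
```

View pics/w2c.png

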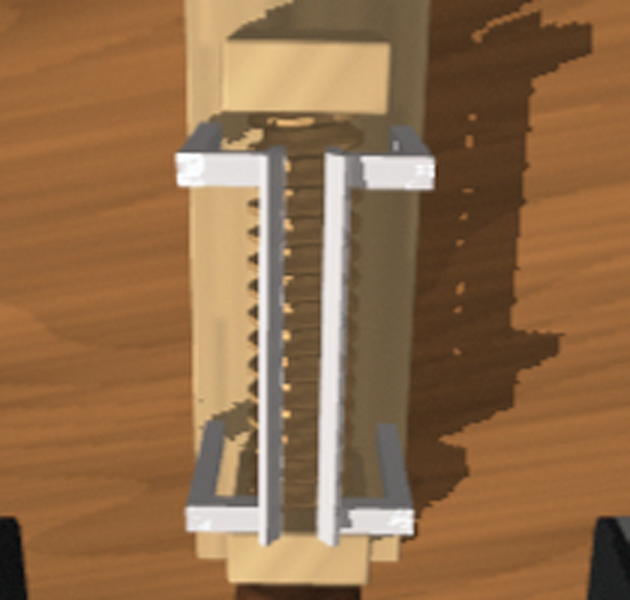

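The rails' centre line runs from crop (303,150) to (299,540). Thread bumps show at x=252, y=205 to 392, with 7 pitches between them.

Run:
```python
from fit import *
c=dict(get_calibration("wrist")); c["world_from_camera"]=np.load("w2.npy")
k=lambda L:[(220+x/3-.3,90+y/3-.3) for x,y in L]
a=ray(c,k([(303,150),(299,540)]),.091); d=a[1]-a[0]; print(a.round(4),a.mean(0),np.linalg.norm(d),np.rad2deg(np.arctan2(d[1],d[0])))
for z in(.045,.05,.055):
    b=ray(c,k([(252,205),(252,392)]),z); print(z,np.linalg.norm(b[1]-b[0])/7)
t=ray(c,k([(177,170),(433,175),(412,515),(188,515)]),.088);print("posts",t.round(4).tolist(),t.mean(0))
b=ray(c,k([(226,78),(390,78),(368,545),(228,545)]),.084);print("blocks",b.round(4).tolist(),b.mean(0))
# next goals
x=[.4874,.2246,.2813];p=np.array(x[:2])+-.065*np.array([-np.sin(x[2]),np.cos(x[2])])
print(go((.50,.04,.16),183)); print(go((*p,.16),196.2))
```

```text
[[ 0.4661 -0.1172  0.091 ]
 [ 0.5999 -0.1418  0.091 ]] [ 0.53300222 -0.12947994  0.091     ] 0.1361375073863956 -10.430864599267993
0.045 0.010364026635039601
0.05 0.010215315123863833
0.055 0.010066603612688048
posts [[0.466, -0.1568, 0.088], [0.481, -0.0788, 0.088], [0.5986, -0.1015, 0.088], [0.5853, -0.1787, 0.088]] [ 0.53273214 -0.12892483  0.088     ]
blocks [[0.4416, -0.1367, 0.084], [0.4501, -0.0875, 0.084], [0.6104, -0.1186, 0.084], [0.6018, -0.168, 0.084]] [ 0.52598334 -0.12770278  0.084     ]
(array([0.1408, 0.8018, 0.3032]), array([ 0.0006, -0.0003, -0.1417]))
(array([0.2174, 1.4084, 0.3037]), array([ 6.000e-04, -2.000e-04, -2.884e-01]))
```

Request:
jog_arm:
  motion: [0.14,0.8,0.2,0,0,-0.1,0.5,0.14,0.8,0.2,0,0,-0.142,0.5,0.14,0.8,0.2,0,0,-0.142,0.5,0.14,0.8,0.2,0,0,-0.142,0.5]

```text
clock: 2.95
tcp_pos: [0.499, 0.0418, 0.1799]
orientation: [-0.001, -0.029, 1.0, 0.0]
wrist_force: [-0.0, -0.3, 0.5]
finger_gap: 0.0432
grip_force: 0.0
```

Run:
```python
from h import *
print(go((.5054,.1622,.15),196.2)); print(go((.5054,.1622,.058),196.2))
```

```text
(array([-0.0668,  0.599 ,  0.1499]), array([ 0.0008, -0.001 , -0.1433]))
(array([-0.0676,  0.5985,  0.6099]), array([ 0.0008, -0.001 , -0.1433]))
```

Request:
jog_arm:
  motion: [-0.067,0.6,0.15,0,0,-0.1,0.5,-0.067,0.6,0.15,0,0,-0.143,0.5,-0.067,0.6,0.15,0,0,-0.143,0.5,-0.067,0.6,0.15,0,0,-0.143,0.5,-0.067,0.6,0.4,0,0,-0.143,0.5,-0.067,0.6,0.6,0,0,-0.143,0.5,-0.067,0.6,0.6,0,0,-0.143,0.5,-0.067,0.6,0.6,0,0,-0.143,0,-0.067,0.6,0.6,0,0,-0.143,0,-0.067,0.6,0.6,0,0,-0.143,0,-0.067,0.6,0.6,0,0,-0.143,0]
  newtons: 40

```text
clock: 4.32
tcp_pos: [0.5101, 0.1581, 0.0628]
orientation: [0.002, -0.137, 0.991, 0.0]
wrist_force: [-0.2, 0.2, 7.3]
finger_gap: 0.0087
grip_force: 40.6
```

Run:
```python
from h import *
s=env.get_state();print(s["tcp_pos"],s["finger_gap"],s["grip_force"],s["wrist_force"],s["ft_torque"])
print(go((*s["tcp_pos"][:2],.16),196.2))
```

```text
[0.51005758 0.15812752 0.0628256 ] 0.008746435873652718 40.60457468032837 [-0.23394069  0.15973585  7.33080229] [0.18751007 0.16930822 0.07156644]
(array([-2.200e-03, -1.000e-04, -4.859e-01]), array([-0.0002,  0.0028, -0.0053]))
```

Request:
jog_arm:
  motion: [0,0,-0.2,0,0,0,0,0,0,-0.4,0,0,0,0,0,0,-0.6,0,0,0,0,0,0,-0.6,0,0,0,0,0,0,-0.6,0,0,0,0]

```text
clock: 4.95
tcp_pos: [0.5079, 0.1576, 0.1801]
orientation: [-0.0, -0.137, 0.991, -0.0]
wrist_force: [-0.2, 0.1, -2.6]
finger_gap: 0.0087
grip_force: 39.4
```

Run:
```python
from h import *
c=get_calibration("wrist"); snap("w3"); np.save("w3.npy",np.array(c["world_from_camera"]))
s=env.get_state();print(s["tcp_pos"],s["finger_gap"],s["grip_force"],s["wrist_force"],s["ft_torque"])
for z in (.06,.18): print(go((.52,.01,z),182),go((.533,-.1295,z),169.55))
```

```text
[0.50732357 0.15749579 0.17933783] 0.008886437753397307 39.394251108169556 [ 0.04495063 -0.242366   -3.34295836] [-0.02182871 -0.00105846  0.08875109]
(array([ 0.1374, -0.7272,  0.5968]), array([-0.    , -0.0012,  0.1523])) (array([ 0.2637, -1.4163,  0.5969]), array([-2.000e-04, -1.200e-03,  2.906e-01]))
(array([ 0.1386, -0.7271, -0.0032]), array([-0.    , -0.0012,  0.1523])) (array([ 0.2648, -1.4162, -0.003 ]), array([-2.000e-04, -1.200e-03,  2.906e-01]))
```

View pics/w3.png

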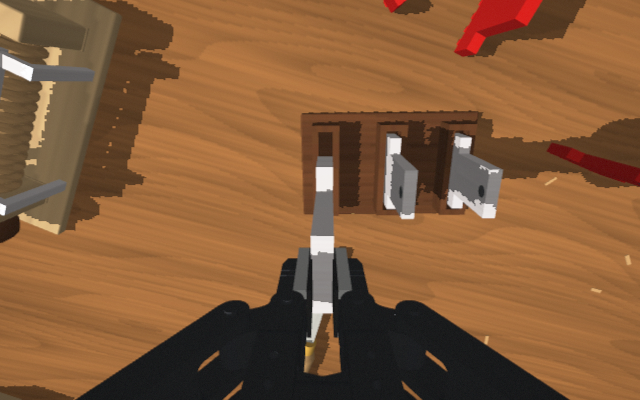

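The leaf is held straight: the near edge of the tab's top is at (322,235) and the comb's near end at (324,157).

Run:
```python
from h import *
c=dict(get_calibration("wrist")); c["world_from_camera"]=np.load("w3.npy"); s=env.get_state(); r=rot(s)
for uv,dz in (((322,235),.0432),((322,308),.0432),((324,157),-.0178),((324,190),-.0178)):
    print(r.inv().apply(ray(c,[uv],s["tcp_pos"][2]+dz)-s["tcp_pos"])*1e3)
```

```text
[[ 20.54916816   0.7830311  -43.16018366]]
[[-17.54746396   0.7944202  -43.23389155]]
[[41.81928603  1.96010571 17.88129424]]
[[21.3813227   2.00658395 17.84175883]]
```

Request:
jog_arm:
  motion: [0.138,-0.73,0,0,0,0.1,0,0.138,-0.73,0,0,0,0.15,0,0.138,-0.73,0,0,0,0.152,0,0.138,-0.73,0,0,0,0.152,0,0.138,-0.73,0,0,0,0.152,0]

```text
clock: 5.62
tcp_pos: [0.5203, 0.0102, 0.1794]
orientation: [-0.001, -0.018, 1.0, 0.0]
wrist_force: [-0.2, 0.2, -1.6]
finger_gap: 0.0086
grip_force: 39.4
```

Run:
```python
from h import *
print(env.get_state()["tcp_pos"],go((.533,-.1295,.18),169.55))
```

```text
[0.52031215 0.01019606 0.17939444] (array([-0.0387, -0.7003, -0.0037]), array([ 0.0004, -0.0014,  0.1387]))
```

Request:
jog_arm:
  motion: [-0.039,-0.705,-0.004,0,0,0.1,0,-0.039,-0.705,-0.004,0,0,0.139,0,-0.039,-0.705,-0.004,0,0,0.139,0,-0.039,-0.705,-0.004,0,0,0.139,0,-0.039,-0.705,0.12,0,0,0.139,0,-0.039,-0.705,0.12,0,0,0.139,0]

```text
clock: 6.38
tcp_pos: [0.5322, -0.1282, 0.1548]
orientation: [-0.002, 0.09, 0.996, 0.001]
wrist_force: [-0.1, 0.2, -1.2]
finger_gap: 0.0088
grip_force: 39.5
```

Run:
```python
from h import *
c=get_calibration("wrist"); im=snap("w4"); np.save("w4.npy",np.array(c["world_from_camera"]))
s=env.get_state();print(s["tcp_pos"],s["wrist_force"],go((.533,-.1303,.127),169.55))
b=im[90:350,220:430][:,:,::-1]
cv2.imwrite("pics/w4c.png",cv2.resize(b,None,fx=2.3,fy=2.3,interpolation=cv2.INTER_CUBIC))
```

```text
[ 0.53299592 -0.1286432   0.15595354] [-0.56333092 -0.66517241 -0.0917931 ] (array([-0.0019, -0.0083,  0.1448]), array([ 0.0007, -0.0016,  0.0013]))
```

View pics/w4c.png

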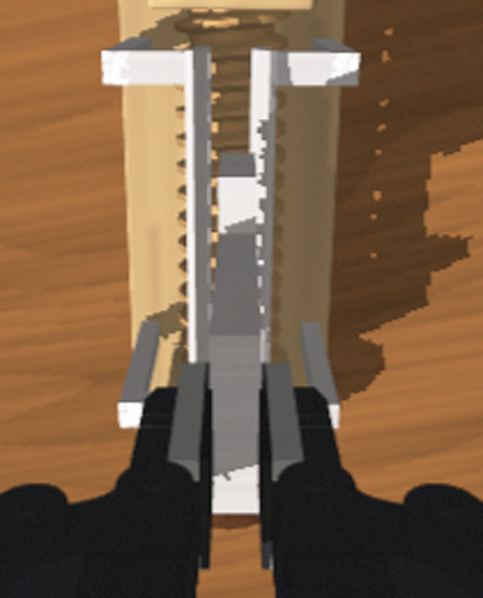

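The leaf's comb centre is at crop (237,165), while the rails' outer edges are at x=187 and 272 (y about 60), giving a centre near 229.5.

Run:
```python
from h import *
c=dict(get_calibration("wrist")); c["world_from_camera"]=np.load("w4.npy"); s=env.get_state(); r=rot(s)
k=lambda x,y:[(220+x/2.3-.3,90+y/2.3-.3)]
for n,x,y,z in(("comb",237,152,.137),("comb2",238,178,.137),("tabnear",236,335,.199),("tabfar",236,514,.199),("railT",229.5,50,.091),("railmid",229.5,200,.091),("railB",230,355,.091)):
    print(n,(r.inv().apply(ray(c,k(x,y),z)-s["tcp_pos"])*1e3).round(1))
```

```text
comb [[44.6  1.7 19.1]]
comb2 [[37.8  2.  19.1]]
tabnear [[ 22.9   1.4 -43. ]]
tabfar [[-17.4   1.4 -43.1]]
railT [[66.3 -0.4 65.1]]
railmid [[19.2 -0.5 65. ]]
railB [[-36.5  -0.5  64.9]]
```

Request:
jog_arm:
  motion: [0,-0.0095,0,0,0,0,0,0,-0.0095,0.04,0,0,0,0,0,-0.0095,0.07,0,0,0,0,0,-0.0095,0.1,0,0,0,0,0,-0.0095,0.13,0,0,0,0,0,-0.0095,0.14,0,0,0,0,0,-0.0095,0.14,0,0,0,0]

```text
clock: 7.3
tcp_pos: [0.5333, -0.1327, 0.1281]
orientation: [-0.0, 0.091, 0.996, 0.0]
wrist_force: [-0.4, 0.8, -2.0]
finger_gap: 0.0086
grip_force: 39.5
```

Request:
jog_arm:
  motion: [0,0,0.01,0,0,0,0,0,0,0.02,0,0,0,0,0,0,0.025,0,0,0,0,0,0,0.025,0,0,0,0]

```text
clock: 7.8
tcp_pos: [0.5336, -0.1328, 0.1234]
orientation: [-0.0, 0.091, 0.996, 0.0]
wrist_force: [1.4, 1.5, -2.4]
finger_gap: 0.0089
grip_force: 39.5
```

Request:
jog_arm:
  motion: [0,0,0.005,0,0,0,0,0,0,0.01,0,0,0,0,0,0,0.01,0,0,0,0]

```text
clock: 8.18
tcp_pos: [0.5339, -0.133, 0.1229]
orientation: [0.001, 0.091, 0.996, -0.0]
wrist_force: [-2.2, 2.3, 7.5]
finger_gap: 0.0089
grip_force: 40.8
```

Request:
jog_arm:
  motion: [0.005,0,0,0,0,0,0,0.01,0,0,0,0,0,0,0.01,0,0,0,0,0,0]

```text
clock: 8.55
tcp_pos: [0.5333, -0.1329, 0.123]
orientation: [0.002, 0.091, 0.996, -0.0]
wrist_force: [1.5, 2.6, 6.5]
finger_gap: 0.009
grip_force: 40.7
```

Request:
jog_arm:
  motion: [0.005,0,0,0,0,0,0,0.01,0,0,0,0,0,0,0.01,0,0,0,0,0,0]

```text
clock: 8.93
tcp_pos: [0.5322, -0.1328, 0.1231]
orientation: [0.003, 0.091, 0.996, -0.0]
wrist_force: [5.0, 2.3, 5.9]
finger_gap: 0.0087
grip_force: 40.7
```

Request:
jog_arm:
  motion: [0.005,0,0,0,0,0,0,0.01,0,0,0,0,0,0,0.01,0,0,0,0,0,0]

```text
clock: 9.3
tcp_pos: [0.5295, -0.1323, 0.1229]
orientation: [0.002, 0.091, 0.996, -0.0]
wrist_force: [4.2, 1.5, 6.7]
finger_gap: 0.0086
grip_force: 40.9
```

Request:
jog_arm:
  motion: [0.005,0,0,0,0,0,0,0.01,0,0,0,0,0,0,0.01,0,0,0,0,0,0]

```text
clock: 9.68
tcp_pos: [0.528, -0.132, 0.1229]
orientation: [0.003, 0.091, 0.996, -0.0]
wrist_force: [4.1, 1.9, 5.6]
finger_gap: 0.009
grip_force: 40.7
```

Request:
jog_arm:
  motion: [0.005,0,0,0,0,0,0,0.01,0,0,0,0,0,0,0.01,0,0,0,0,0,0]

```text
clock: 10.05
tcp_pos: [0.5264, -0.1317, 0.123]
orientation: [0.003, 0.091, 0.996, -0.0]
wrist_force: [5.5, 1.9, 6.1]
finger_gap: 0.0091
grip_force: 40.7
```

Request:
jog_arm:
  motion: [0.005,0,0,0,0,0,0,0.01,0,0,0,0,0,0,0.01,0,0,0,0,0,0]

```text
clock: 10.42
tcp_pos: [0.5244, -0.1314, 0.1231]
orientation: [0.003, 0.091, 0.996, -0.0]
wrist_force: [4.7, 1.8, 7.1]
finger_gap: 0.0086
grip_force: 40.9
```

Request:
jog_arm:
  motion: [0.005,0,0,0,0,0,0,0.01,0,0,0,0,0,0,0.01,0,0,0,0,0,0]

```text
clock: 10.8
tcp_pos: [0.5224, -0.131, 0.1232]
orientation: [0.003, 0.091, 0.996, -0.0]
wrist_force: [4.3, 1.5, 6.8]
finger_gap: 0.0089
grip_force: 41.0
```

Request:
jog_arm:
  motion: [0.005,0,0,0,0,0,0,0.01,0,0,0,0,0,0,0.01,0,0,0,0,0,0]

```text
clock: 11.18
tcp_pos: [0.5204, -0.1306, 0.1232]
orientation: [0.003, 0.091, 0.996, -0.0]
wrist_force: [5.9, 2.1, 6.9]
finger_gap: 0.0088
grip_force: 41.1
```

Request:
jog_arm:
  motion: [0.005,0,0,0,0,0,0,0.01,0,0,0,0,0,0,0.01,0,0,0,0,0,0]

```text
clock: 11.55
tcp_pos: [0.5185, -0.1303, 0.1232]
orientation: [0.003, 0.091, 0.996, -0.0]
wrist_force: [4.9, 1.2, 6.0]
finger_gap: 0.0088
grip_force: 41.1
```

Run:
```python
from h import *
# return to rack: lift first 45mm, then via, then slot A
print(go((.52,.02,.18),183)); print(go((.5079,.1576,.18),196.0))
```

```text
(array([ 0.1274,  0.7401, -0.285 ]), array([-0.0006,  0.0037, -0.1498]))
(array([ 0.3121,  1.4056, -0.2862]), array([-0.001 ,  0.0037, -0.2942]))
```

Request:
jog_arm:
  motion: [0,0,-0.15,0,0,0,0,0,0,-0.29,0,0,0,0,0,0,-0.29,0,0,0,0,0.127,0.74,-0.29,0,0,-0.1,0,0.127,0.74,-0.29,0,0,-0.15,0,0.127,0.74,-0.29,0,0,-0.15,0,0.127,0.74,-0.29,0,0,-0.15,0,0.127,0.74,-0.29,0,0,-0.15,0]

```text
clock: 12.55
tcp_pos: [0.517, 0.02, 0.1782]
orientation: [-0.001, -0.026, 1.0, -0.0]
wrist_force: [0.6, 0.2, -1.6]
finger_gap: 0.009
grip_force: 39.8
```

Run:
```python
from h import *
print(env.get_state()["tcp_pos"],go((.507,.1578,.18),196.0))
```

```text
[0.51700689 0.01999262 0.17819806] (array([ 0.0139,  0.6907, -0.0093]), array([-1.000e-04, -1.500e-03, -1.444e-01]))
```

Request:
jog_arm:
  motion: [0.01,0.69,0,0,0,-0.1,0,0.01,0.69,0,0,0,-0.144,0,0.01,0.69,0,0,0,-0.144,0,0.01,0.69,0,0,0,-0.144,0,0.01,0.69,0.2,0,0,-0.144,0,0.01,0.69,0.4,0,0,-0.144,0,0.01,0.69,0.4,0,0,-0.144,0,0.01,0.69,0.4,0,0,-0.144,0]

```text
clock: 13.55
tcp_pos: [0.5096, 0.157, 0.1007]
orientation: [0.001, -0.138, 0.99, -0.0]
wrist_force: [1.2, -0.2, -1.6]
finger_gap: 0.0087
grip_force: 39.9
```

Run:
```python
from h import *
s=env.get_state(); snap("w5"); print(s["tcp_pos"],s["wrist_force"],go((.5085,.1578,.063),196.0))
```

```text
[0.50959545 0.15702974 0.10068825] [ 1.1785841  -0.21745511 -1.60577065] (array([0.0081, 0.0042, 0.1914]), array([-0.0003,  0.0017, -0.0013]))
```

Request:
jog_arm:
  motion: [0.003,0.004,0.06,0,0,0,0,0.003,0.004,0.13,0,0,0,0,0.003,0.004,0.17,0,0,0,0,0.003,0.004,0.18,0,0,0,0,0.003,0.004,0.18,0,0,0,0]

```text
clock: 14.22
tcp_pos: [0.5052, 0.1584, 0.0693]
orientation: [-0.0, -0.139, 0.99, -0.001]
wrist_force: [-22.5, -6.8, 47.1]
finger_gap: 0.0091
grip_force: 61.5
```

Request:
jog_arm:
  motion: [0,0,-0.04,0,0,0,0,0,0,-0.15,0,0,0,0,0,0,-0.25,0,0,0,0,0,0,-0.25,0,0,0,0]

```text
clock: 14.72
tcp_pos: [0.5092, 0.1592, 0.1146]
orientation: [0.002, -0.139, 0.99, 0.0]
wrist_force: [0.1, -0.1, -1.7]
finger_gap: 0.0091
grip_force: 54.2
```

Run:
```python
from h import *
c=get_calibration("wrist"); im=snap("w6"); np.save("w6.npy",np.array(c["world_from_camera"]))
s=env.get_state();print(s["tcp_pos"],s["wrist_force"],s["finger_gap"])
b=im[90:390,220:500][:,:,::-1]
cv2.imwrite("pics/w6c.png",cv2.resize(b,None,fx=2,fy=2,interpolation=cv2.INTER_CUBIC))
```

```text
[0.5083537  0.15904631 0.11344255] [-0.0391919   1.01602958 -1.73520814] 0.009221364785062023
```

View pics/w6c.png

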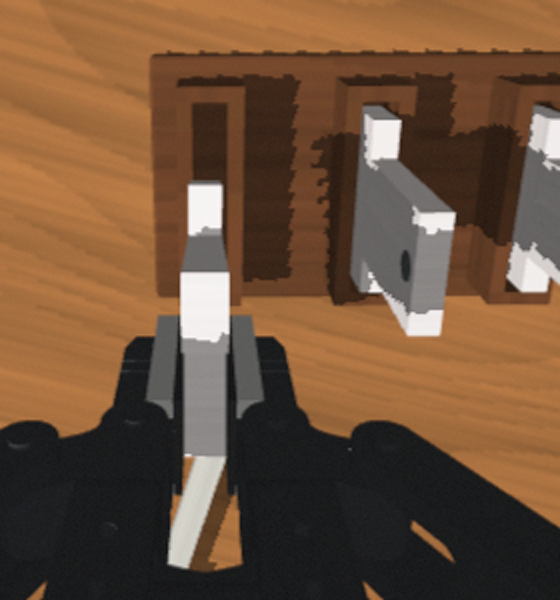

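The slot's near inner end is at crop (191..228,103). The leaf's comb near end is at (189..222,183), and the tab's top spans y=272 to 456.

Run:
```python
from h import *
c=dict(get_calibration("wrist")); c["world_from_camera"]=np.load("w6.npy"); s=env.get_state(); r=rot(s); z0=s["tcp_pos"][2]
k=lambda x,y:[(220+x/2-.3,90+y/2-.3)]
for n,x,y,z in(("slotL",191,103,.035),("slotR",228,103,.035),("frameL",178,85,.035),("frameR",243,85,.035),("rackcorner",151,56,.035),("rackbr",158,296,.035),("combL",189,183,z0-.018),("combR",222,183,z0-.018),("tabshoulder",205,234,z0-.018),("tabL",180,272,z0+.043),("tabR",229,272,z0+.043),("tabfar",205,456,z0+.043)):
    p=ray(c,k(x,y),z); print(n,p.round(4)[0],(r.inv().apply(p-s["tcp_pos"])*1e3).round(1)[0])
```

```text
slotL [0.4708 0.1437 0.035 ] [40.4 -4.4 78.4]
slotR [0.4669 0.1573 0.035 ] [40.4  9.7 78.4]
frameL [0.4656 0.1371 0.035 ] [47.3 -9.3 78.4]
frameR [0.4588 0.1608 0.035 ] [47.3 15.3 78.4]
rackcorner [0.458  0.1246 0.035 ] [ 58.  -19.3  78.4]
rackbr [0.5534 0.1522 0.035 ] [-41.3 -18.9  78.5]
combL [0.4841 0.148  0.0954] [26.4 -4.  18. ]
combR [0.4813 0.1576 0.0954] [26.4  6.  18. ]
tabshoulder [0.4986 0.1572 0.0954] [ 9.9  0.9 18. ]
tabL [0.4861 0.1479 0.1564] [ 24.4  -4.6 -43. ]
tabR [0.4832 0.1581 0.1564] [ 24.4   6.  -43. ]
tabfar [0.5311 0.1665 0.1564] [-24.    0.9 -43. ]
```

Run:
```python
from h import *
for n in("w3","w4","w5","w6"):
    g=cv2.cvtColor(cv2.imread(f"pics/{n}.png"),cv2.COLOR_BGR2GRAY).astype(int)
    p=np.median(g[:,319:325],axis=1); d=np.diff(p)
    i=[(int(j),int(p[j]),int(p[j+1])) for j in range(140,330) if abs(d[j])>12]; print(n,i)
```

```text
w3 [(155, 39, 87), (156, 87, 110), (166, 112, 231), (190, 240, 170), (191, 170, 117), (235, 111, 227), (251, 238, 166), (252, 166, 136), (301, 130, 224), (312, 235, 209), (313, 209, 187), (314, 187, 165), (315, 165, 132), (317, 124, 106), (319, 101, 84), (320, 84, 71)]
w4 [(140, 86, 74), (152, 100, 82), (154, 74, 95), (166, 107, 225), (186, 235, 162), (187, 162, 132), (190, 132, 117), (235, 111, 125), (293, 127, 153), (294, 153, 222), (312, 229, 125), (313, 125, 66), (319, 75, 120)]
w5 [(144, 80, 54), (169, 44, 103), (176, 112, 144), (177, 144, 237), (200, 233, 181), (201, 181, 122), (235, 112, 232), (248, 242, 229), (251, 224, 188), (252, 188, 151), (305, 135, 164), (306, 164, 231), (316, 239, 200), (317, 200, 134), (320, 127, 139), (321, 139, 157)]
w6 [(140, 77, 59), (141, 59, 45), (179, 44, 85), (180, 85, 102), (181, 102, 175), (182, 175, 240), (202, 244, 223), (203, 223, 165), (204, 165, 152), (206, 152, 132), (207, 132, 109), (225, 104, 206), (226, 206, 238), (259, 240, 173), (260, 173, 144), (317, 137, 201)]
```

```bash
cat > leaf.py <<'E'
from h import *
from scipy.optimize import least_squares
T=np.array([[0,-.945,-.326],[1,0,0],[0,-.326,.945]]); T[:,1]/=np.linalg.norm(T[:,1]); T[:,2]/=np.linalg.norm(T[:,2])
O=np.array([.0843,.0009,-.173]); c=get_calibration("wrist")
P=np.array([(.035,.013),(.020,.013),(.020,-.048),(-.020,-.048)])   # leaf x, z(down) from centre
def leaf(rows):
    def f(p):
        k,s=np.cos(p[2]),np.sin(p[2]); q=np.c_[p[0]+k*P[:,0]+s*P[:,1],0*P[:,0],p[1]-s*P[:,0]+k*P[:,1]]
        e=(q-O)@T; return c["fy"]*e[:,1]/e[:,2]+c["cy"]-rows
    r=least_squares(f,[0,0,0],x_scale=[.01,.01,.1]); return r.x[:2]*1e3,np.rad2deg(r.x[2]),r.fun.round(1)
E
python3 - <<'E'
from leaf import *
for r in((166,190.5,235,312.5),(166,187,235,312.5),(177,200.5,235,316.5),(181,204.5,225.5,317.5)): print(leaf(np.array(r)))
E
```

```text
(array([3.06569883, 3.03495721]), np.float64(0.2521243688586652), array([ 0.1, -0.1, -0. ,  0. ]))
(array([4.10961013, 2.62908444]), np.float64(1.2010272040407306), array([-1.6,  1.8,  0.2, -0.3]))
(array([-3.02994715,  3.4996456 ]), np.float64(-5.561310301818904), array([-0.2,  0.3,  0. , -0.1]))
(array([-1.72158133, -4.8682626 ]), np.float64(-12.587673044165044), array([-0.7,  0.8,  0.1, -0.1]))
```

Request:
jog_arm:
  motion: [0.0155,0.008,0,0,0.07,0,0,0.0155,0.008,0,0,0.14,0,0,0.0155,0.008,0,0,0.14,0,0,0.0155,0.008,0.1,0,0.14,0,0,0.0155,0.008,0.16,0,0.14,0,0,0.0155,0.008,0.21,0,0.14,0,0,0.0155,0.008,0.21,0,0.14,0,0]

```text
clock: 15.65
tcp_pos: [0.5036, 0.1594, 0.0711]
orientation: [-0.109, -0.138, 0.984, -0.015]
wrist_force: [-0.6, 0.1, -1.9]
finger_gap: 0.0092
grip_force: 54.2
```

Request:
jog_arm:
  motion: [-0.007,0,0.032,0,0,0,0,-0.0142,0,0.0634,0,0,0,0,-0.0142,0,0.0634,0,0,0,0]

```text
clock: 16.02
tcp_pos: [0.504, 0.1595, 0.058]
orientation: [-0.109, -0.138, 0.984, -0.015]
wrist_force: [0.3, -0.9, -2.2]
finger_gap: 0.0086
grip_force: 54.2
```

Request:
jog_arm:
  motion: [-0.0033,0,0.0146,0,0,0,0,-0.0033,0,0.0146,0,0,0,0.5,-0.0033,0,0.0146,0,0,0,0.5,-0.0033,0,0.0146,0,0,0,0.5,0.11,0,-0.49,0,0,0,0.5,0.11,0,-0.49,0,-0.07,0,0.5,0.11,0,-0.49,0,-0.14,0,0.5,0.11,0,-0.49,0,-0.14,0,0.5,0.11,0,-0.49,0,-0.14,0,0.5]

```text
clock: 17.15
tcp_pos: [0.5045, 0.1595, 0.159]
orientation: [-0.001, -0.139, 0.99, -0.0]
wrist_force: [0.7, -0.4, -0.5]
finger_gap: 0.0426
grip_force: 0.0
```

Run:
```python
from h import *
c=get_calibration("wrist"); im=snap("w7"); np.save("w7.npy",np.array(c["world_from_camera"]))
s=env.get_state();print(s["tcp_pos"],s["orientation"])
b=im[60:340,200:560][:,:,::-1]
cv2.imwrite("pics/w7c.png",cv2.resize(b,None,fx=2,fy=2,interpolation=cv2.INTER_CUBIC))
```

```text
[0.50494593 0.15961896 0.15868105] [-6.98646598e-04 -1.38895512e-01  9.90306795e-01 -2.73472386e-05]
```

View pics/w7c.png

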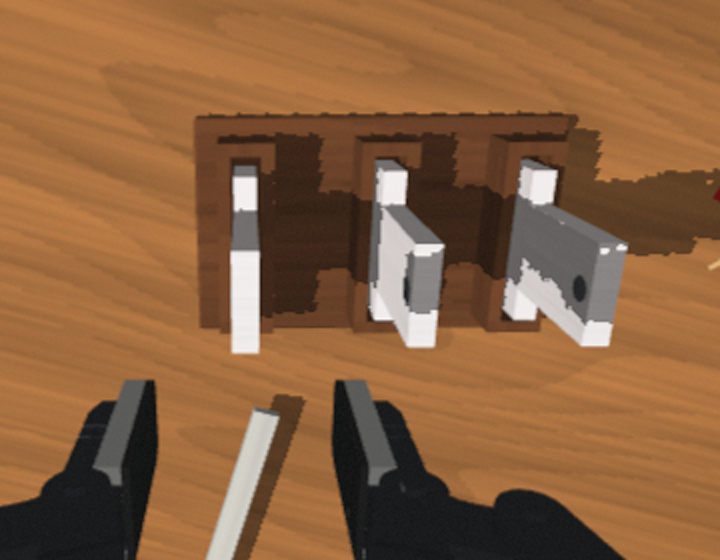

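All three leaves stand upright. The tab-top centres are at crop A (246,301), B (425,297) and C (603,297).

Run:
```python
from h import *
c=dict(get_calibration("wrist")); c["world_from_camera"]=np.load("w7.npy"); s=env.get_state(); r=rot(s)
k=lambda x,y:[(200+x/2-.3,60+y/2-.3)]
for n,x,y in(("A",246,301),("B",425,297),("C",603,297),("Bn",428,247),("Bf",422,347),("An",246,250),("Af",246,352)):
    p=ray(c,k(x,y),.106); print(n,p.round(4)[0],(r.inv().apply(p-s["tcp_pos"])*1e3).round(1)[0])
```

```text
A [0.5086 0.1621 0.106 ] [-4.3  1.4 52.7]
B [0.4891 0.2248 0.106 ] [-2.7 67.  52.7]
C [0.4711 0.2875 0.106 ] [ -2.7 132.3  52.7]
Bn [0.4709 0.2189 0.106 ] [16.4 66.4 52.7]
Bf [0.5083 0.231  0.106 ] [-22.9  67.7  52.7]
An [0.4898 0.1567 0.106 ] [15.3  1.4 52.7]
Af [0.5285 0.1678 0.106 ] [-25.    1.4  52.6]
```

Request:
jog_arm:
  motion: [-0.0135,0.328,0,0,0,0,0.5,-0.0135,0.328,0,0,0,0,0.5,-0.0135,0.328,0,0,0,0,0.5,-0.0135,0.328,0.25,0,0,0,0.5,-0.0135,0.328,0.5,0,0,0,0.5,-0.0135,0.328,0.52,0,0,0,0.5,-0.0135,0.328,0.52,0,0,0,0.5,-0.0135,0.328,0.52,0,0,0,0,-0.0135,0.328,0.52,0,0,0,0,-0.0135,0.328,0.52,0,0,0,0,-0.0135,0.328,0.52,0,0,0,0]
  newtons: 110

```text
clock: 18.58
tcp_pos: [0.4906, 0.2238, 0.0572]
orientation: [0.002, -0.139, 0.99, 0.0]
wrist_force: [-0.2, -0.1, 6.2]
finger_gap: 0.0073
grip_force: 108.4
```

Request:
jog_arm:
  motion: [0,0,-0.3,0,0,0,0,0,0,-0.62,0,0,0,0,0,0,-0.62,0,0,0,0,0,0,-0.62,0,0,0,0]

```text
clock: 19.08
tcp_pos: [0.4888, 0.2234, 0.1792]
orientation: [0.001, -0.139, 0.99, 0.0]
wrist_force: [-1.3, -0.3, -1.1]
finger_gap: 0.0076
grip_force: 107.9
```

```bash
cat > rows.py <<'E'
from leaf import *
import sys
def rows(n):
    s=env.get_state(); snap(n); g=cv2.cvtColor(cv2.imread(f"pics/{n}.png"),cv2.COLOR_BGR2GRAY).astype(int)
    p=np.median(g[:,319:325],axis=1); d=np.diff(p)
    print([(j,int(p[j]),int(p[j+1])) for j in range(140,330) if abs(d[j])>12]); return s
E
python3 - <<'E'
from rows import *
s=rows("w8"); print(s["tcp_pos"],s["wrist_force"],go((.525,.03,.18),184),go((.533,-.1306,.18),169.55))
E
```

```text
[(157, 40, 71), (158, 71, 106), (169, 110, 228), (193, 239, 223), (194, 223, 139), (195, 139, 111), (241, 111, 140), (242, 140, 227), (258, 236, 165), (259, 165, 137), (309, 129, 157), (310, 157, 224), (321, 234, 155), (322, 155, 119)]
[0.48883553 0.22343092 0.17923909] [-1.33285556 -0.25377213 -1.08858642] (array([ 0.0881, -0.9793, -0.0098]), array([-1.000e-04, -9.000e-04,  1.331e-01])) (array([ 0.2707, -1.7623, -0.0095]), array([-2.000e-04, -9.000e-04,  2.936e-01]))
```

Request:
jog_arm:
  motion: [0.088,-0.98,0,0,0,0.07,0,0.088,-0.98,0,0,0,0.133,0,0.088,-0.98,0,0,0,0.133,0,0.088,-0.98,0,0,0,0.133,0,0.088,-0.98,0,0,0,0.133,0,0.088,-0.98,0,0,0,0.133,0]

```text
clock: 19.88
tcp_pos: [0.525, 0.0314, 0.1781]
orientation: [-0.001, -0.036, 0.999, 0.0]
wrist_force: [0.0, -0.3, -1.4]
finger_gap: 0.0075
grip_force: 108.2
```

Run:
```python
from rows import *
print(leaf(np.array((169,194,241.5,321.5))))
print(env.get_state()["tcp_pos"],go((.533,-.1308,.16),169.55))
```

```text
(array([ 2.81479169, -2.91107101]), np.float64(0.08993788998438268), array([ 0., -0., -0.,  0.]))
[0.52498533 0.0313894  0.17814188] (array([ 0.0178, -0.8118,  0.0901]), array([ 0.0004, -0.0012,  0.1616]))
```

Request:
jog_arm:
  motion: [0.018,-0.817,0.09,0,0,0.08,0,0.018,-0.817,0.09,0,0,0.1616,0,0.018,-0.817,0.09,0,0,0.1616,0,0.018,-0.817,0.09,0,0,0.1616,0,0.018,-0.817,0.09,0,0,0.1616,0]

```text
clock: 20.5
tcp_pos: [0.5335, -0.1315, 0.1607]
orientation: [-0.0, 0.091, 0.996, 0.0]
wrist_force: [0.4, 0.3, -1.9]
finger_gap: 0.0077
grip_force: 108.4
```

Run:
```python
from h import *
s=env.get_state();print(s["tcp_pos"],s["wrist_force"],go((.533,-.1318,.119),169.55))
```

```text
[ 0.53350218 -0.13149361  0.16073933] [ 0.39888807  0.33203925 -1.92548311] (array([ 0.002 , -0.0021,  0.2087]), array([ 0.0005, -0.0005,  0.0001]))
```

Request:
jog_arm:
  motion: [0,-0.001,0.06,0,0,0,0,0,-0.001,0.1,0,0,0,0,0,-0.001,0.13,0,0,0,0,0,-0.001,0.16,0,0,0,0,0,-0.001,0.19,0,0,0,0,0,-0.001,0.21,0,0,0,0,0,-0.001,0.21,0,0,0,0]

```text
clock: 21.38
tcp_pos: [0.5333, -0.1325, 0.1181]
orientation: [-0.0, 0.092, 0.996, 0.001]
wrist_force: [1.2, 4.9, -2.8]
finger_gap: 0.0075
grip_force: 108.2
```

Request:
jog_arm:
  motion: [0,0,0.01,0,0,0,0,0,0,0.015,0,0,0,0,0,0,0.02,0,0,0,0,0,0,0.02,0,0,0,0]

```text
clock: 21.88
tcp_pos: [0.5339, -0.1327, 0.117]
orientation: [0.001, 0.092, 0.996, 0.001]
wrist_force: [-3.0, 6.7, 13.7]
finger_gap: 0.0072
grip_force: 110.8
```

Request:
jog_arm:
  motion: [0,0.005,-0.004,0,0,0,0,0.005,0.005,-0.004,0,0,0,0,0.01,0.005,-0.004,0,0,0,0,0.01,0.005,-0.004,0,0,0,0]

```text
clock: 22.38
tcp_pos: [0.5333, -0.1322, 0.1172]
orientation: [0.002, 0.092, 0.996, -0.0]
wrist_force: [1.5, 2.8, 5.6]
finger_gap: 0.0076
grip_force: 109.5
```

Request:
jog_arm:
  motion: [0.005,0,0,0,0,0,0,0.01,0,0,0,0,0,0,0.01,0,0,0,0,0,0]

```text
clock: 22.75
tcp_pos: [0.5326, -0.1322, 0.1173]
orientation: [0.003, 0.092, 0.996, -0.0]
wrist_force: [4.9, 4.0, 3.2]
finger_gap: 0.0076
grip_force: 109.2
```

Request:
jog_arm:
  motion: [0.005,0,0,0,0,0,0,0.01,0,0,0,0,0,0,0.01,0,0,0,0,0,0]

```text
clock: 23.12
tcp_pos: [0.5307, -0.1318, 0.1172]
orientation: [0.003, 0.092, 0.996, -0.0]
wrist_force: [6.1, 3.8, 3.5]
finger_gap: 0.0074
grip_force: 109.2
```

Request:
jog_arm:
  motion: [0.005,0.001,0,0,0,0,0,0.01,0.001,0,0,0,0,0,0.01,0.001,0,0,0,0,0]

```text
clock: 23.5
tcp_pos: [0.5286, -0.1314, 0.1171]
orientation: [0.003, 0.092, 0.996, -0.0]
wrist_force: [5.2, 3.0, 3.4]
finger_gap: 0.0076
grip_force: 109.2
```

Request:
jog_arm:
  motion: [0.005,0.001,0.001,0,0,0,0,0.01,0.001,0.001,0,0,0,0,0.01,0.001,0.001,0,0,0,0]

```text
clock: 23.88
tcp_pos: [0.5267, -0.131, 0.1172]
orientation: [0.003, 0.092, 0.996, -0.0]
wrist_force: [4.1, 2.6, 5.1]
finger_gap: 0.0074
grip_force: 109.7
```

Request:
jog_arm:
  motion: [0.005,0,0,0,0,0,0,0.01,0,0,0,0,0,0,0.01,0,0,0,0,0,0]

```text
clock: 24.25
tcp_pos: [0.5251, -0.1307, 0.1173]
orientation: [0.003, 0.092, 0.996, -0.0]
wrist_force: [4.8, 3.5, 4.9]
finger_gap: 0.0077
grip_force: 109.5
```

Request:
jog_arm:
  motion: [0.005,0.001,0,0,0,0,0,0.01,0.001,0,0,0,0,0,0.01,0.001,0,0,0,0,0]

```text
clock: 24.62
tcp_pos: [0.5231, -0.1303, 0.1173]
orientation: [0.003, 0.092, 0.996, -0.001]
wrist_force: [4.4, 2.8, 4.6]
finger_gap: 0.0075
grip_force: 109.4
```

Request:
jog_arm:
  motion: [0.005,0,0,0,0,0,0,0.01,0,0,0,0,0,0,0.01,0,0,0,0,0,0]

```text
clock: 25.0
tcp_pos: [0.521, -0.1299, 0.1172]
orientation: [0.003, 0.092, 0.996, -0.001]
wrist_force: [4.4, 3.1, 3.6]
finger_gap: 0.0075
grip_force: 109.4
```

Run:
```python
from rows import *
s=rows("w9"); print(s["tcp_pos"],s["wrist_force"])
```

```text
[(152, 82, 97), (169, 107, 165), (170, 165, 228), (189, 233, 160), (190, 160, 131), (194, 131, 116), (303, 124, 198), (304, 198, 225), (321, 228, 208), (322, 208, 194)]
[ 0.52101433 -0.12985257  0.11720204] [4.44761336 3.12237215 3.6470699 ]
```

Request:
jog_arm:
  motion: [0,0,-0.15,0,0,0,0,0,0,-0.31,0,0,0,0,0,0,-0.31,0,0,0,0,0.1,0.8,-0.31,0,0,-0.1,0,0.1,0.8,-0.31,0,0,-0.16,0,0.1,0.8,-0.31,0,0,-0.16,0,0.1,0.8,-0.31,0,0,-0.16,0,0.1,0.8,-0.31,0,0,-0.16,0]

```text
clock: 26.05
tcp_pos: [0.5273, 0.0314, 0.1765]
orientation: [-0.001, -0.034, 0.999, -0.0]
wrist_force: [-0.4, -1.4, -1.7]
finger_gap: 0.0075
grip_force: 108.6
```

Run:
```python
from h import *
print(env.get_state()["tcp_pos"],go((.4890,.2235,.17),196.0))
```

```text
[0.52727144 0.03141844 0.17647441] (array([0.1262, 0.9711, 0.0317]), array([-0.0005, -0.0011, -0.1349]))
```

Request:
jog_arm:
  motion: [0.126,0.971,0,0,0,-0.07,0,0.126,0.971,0,0,0,-0.135,0,0.126,0.971,0,0,0,-0.135,0,0.126,0.971,0,0,0,-0.135,0,0.126,0.971,0,0,0,-0.135,0,0.126,0.971,0.2,0,0,-0.135,0,0.126,0.971,0.4,0,0,-0.135,0,0.126,0.971,0.4,0,0,-0.135,0,0.126,0.971,0.4,0,0,-0.135,0]

```text
clock: 27.18
tcp_pos: [0.4908, 0.2229, 0.0988]
orientation: [0.001, -0.138, 0.99, -0.0]
wrist_force: [-0.1, 0.7, -1.5]
finger_gap: 0.0075
grip_force: 108.8
```

Run:
```python
from rows import *
s=rows("w10"); print(s["tcp_pos"],s["wrist_force"],go((.4890,.2235,.065),196.0))
# slot frame / leaf columns at comb
im=cv2.imread("pics/w10.png"); g=cv2.cvtColor(im,cv2.COLOR_BGR2GRAY).astype(int)
for r in(110,125,140,150,160,180,185): print(r,g[r,270:376:2].tolist())
```

```text
[(144, 79, 54), (157, 44, 76), (158, 76, 113), (169, 117, 236), (193, 245, 173), (194, 173, 121), (241, 118, 181), (242, 181, 237), (257, 242, 172), (258, 172, 144), (312, 139, 232), (321, 241, 164), (322, 164, 125)]
[0.49083661 0.22291221 0.09875492] [-0.13168301  0.69763192 -1.47362446] (array([0.0115, 0.0036, 0.1718]), array([-0.0001,  0.0018, -0.001 ]))
110 [135, 133, 133, 135, 131, 131, 131, 131, 127, 128, 131, 133, 133, 128, 131, 135, 137, 141, 137, 139, 136, 138, 138, 140, 141, 139, 138, 139, 137, 138, 137, 137, 137, 138, 136, 136, 137, 135, 133, 131, 130, 130, 131, 130, 131, 129, 132, 133, 133, 133, 134, 132, 133]
125 [87, 87, 89, 89, 89, 88, 87, 89, 88, 88, 88, 87, 88, 87, 88, 88, 89, 87, 86, 82, 84, 84, 84, 84, 84, 83, 82, 82, 81, 82, 80, 80, 82, 81, 82, 82, 81, 81, 82, 80, 81, 83, 82, 82, 81, 81, 82, 81, 82, 80, 81, 79, 81]
140 [46, 49, 46, 45, 48, 44, 47, 44, 66, 80, 82, 83, 82, 83, 83, 80, 80, 82, 78, 79, 82, 84, 84, 85, 81, 81, 77, 80, 80, 83, 84, 82, 83, 84, 84, 84, 51, 45, 46, 47, 46, 47, 48, 45, 47, 46, 45, 48, 44, 47, 82, 82, 80]
150 [46, 44, 45, 44, 43, 43, 44, 45,
[... 156 characters left out ...]
 44, 46, 47, 45, 45, 46]
160 [43, 42, 43, 41, 43, 43, 44, 43, 43, 63, 76, 76, 78, 76, 74, 75, 71, 68, 82, 80, 80, 82, 78, 120, 118, 119, 120, 120, 118, 120, 76, 59, 82, 81, 54, 55, 38, 40, 38, 42, 39, 40, 41, 40, 40, 41, 40, 40, 39, 40, 41, 39, 40]
180 [45, 44, 43, 43, 42, 42, 43, 43, 44, 45, 43, 43, 44, 45, 44, 44, 43, 45, 43, 46, 47, 46, 233, 245, 245, 245, 245, 245, 245, 245, 232, 49, 69, 46, 45, 45, 41, 42, 45, 43, 43, 41, 42, 42, 43, 42, 41, 43, 62, 74, 43, 41, 44]
185 [47, 46, 46, 46, 45, 44, 46, 46, 47, 47, 45, 49, 44, 47, 45, 47, 46, 46, 44, 45, 45, 43, 222, 245, 245, 245, 245, 245, 245, 245, 219, 60, 80, 81, 80, 67, 46, 48, 47, 45, 47, 48, 44, 45, 45, 48, 46, 44, 44, 47, 45, 48, 47]
```

Request:
jog_arm:
  motion: [0.005,0.002,0.06,0,0,0,0,0.005,0.002,0.1,0,0,0,0,0.005,0.002,0.12,0,0,0,0,0.005,0.002,0.12,0,0,0,0]

```text
clock: 27.72
tcp_pos: [0.4881, 0.2243, 0.0731]
orientation: [-0.0, -0.139, 0.99, -0.0]
wrist_force: [-0.5, -0.0, -1.5]
finger_gap: 0.0074
grip_force: 108.8
```

Request:
jog_arm:
  motion: [0,0,0.04,0,0,0,0,0,0,0.07,0,0,0,0,0,0,0.07,0,0,0,0]

```text
clock: 28.1
tcp_pos: [0.4879, 0.2241, 0.0588]
orientation: [-0.001, -0.139, 0.99, -0.0]
wrist_force: [0.1, -1.2, -2.1]
finger_gap: 0.0075
grip_force: 108.8
```

Request:
jog_arm:
  motion: [0,0,0.01,0,0,0,0,0,0,0.01,0,0,0,0.5,0,0,0.01,0,0,0,0.5,0,0,0.01,0,0,0,0.5,0,0,-0.25,0,0,0,0.5,0,0,-0.5,0,0,0,0.5,0,0.327,-0.5,0,0,0,0.5,0,0.327,-0.5,0,0,0,0.5,0,0.327,-0.5,0,0,0,0.5]

```text
clock: 29.22
tcp_pos: [0.47, 0.2872, 0.1593]
orientation: [-0.0, -0.14, 0.99, -0.0]
wrist_force: [-0.7, -0.7, 0.4]
finger_gap: 0.0424
grip_force: 0.0
```

Run:
```python
from h import *
s=env.get_state(); snap("w11"); print(s["tcp_pos"],go((.4703,.2863,.055),196.0))
g=cv2.cvtColor(cv2.imread("pics/w11.png"),cv2.COLOR_BGR2GRAY).astype(int)
for r in (190,210,230): 
    p=g[r]; print(r,[j for j in range(150,420) if (p[j]>200)!=(p[j+1]>200)])
```

```text
[0.47002767 0.28718382 0.15927436] (array([-0.0007, -0.0014,  0.5204]), array([-0.0003, -0.0006,  0.0002]))
190 [223, 237, 312, 326]
210 [178, 185, 225, 239, 250, 256, 313, 326]
230 [151, 314, 326]
```

Request:
jog_arm:
  motion: [0,-0.01,0.25,0,0,0,0.5,0,-0.01,0.5,0,0,0,0.5,0,-0.01,0.52,0,0,0,0.5,0,-0.01,0.52,0,0,0,0.5,0,-0.01,0.52,0,0,0,0,0,-0.01,0.52,0,0,0,0,0,-0.01,0.52,0,0,0,0,0,-0.01,0.52,0,0,0,0]
  newtons: 110

```text
clock: 30.28
tcp_pos: [0.4727, 0.286, 0.0578]
orientation: [0.002, -0.139, 0.99, 0.001]
wrist_force: [-0.1, -0.3, 6.4]
finger_gap: 0.0072
grip_force: 108.5
```

Request:
jog_arm:
  motion: [0,0,-0.3,0,0,0,0,0,0,-0.62,0,0,0,0,0,0,-0.62,0,0,0,0,0,0,-0.62,0,0,0,0]

```text
clock: 30.78
tcp_pos: [0.471, 0.2853, 0.1798]
orientation: [0.001, -0.139, 0.99, 0.0]
wrist_force: [0.1, 0.5, -2.1]
finger_gap: 0.0077
grip_force: 107.9
```

Run:
```python
from rows import *
s=rows("w12"); print(s["tcp_pos"],s["wrist_force"],go((.50,.10,.18),188))
g=cv2.cvtColor(cv2.imread("pics/w12.png"),cv2.COLOR_BGR2GRAY).astype(int)
for r in (175,185,245,315): print(r,[j for j in range(290,350) if (g[r][j]>200)!=(g[r][j+1]>200)])
```

```text
[(157, 44, 104), (168, 113, 175), (169, 175, 235), (192, 241, 171), (193, 171, 124), (240, 113, 174), (241, 174, 231), (256, 227, 159), (257, 159, 139), (311, 134, 227), (319, 237, 220), (320, 220, 147), (321, 147, 123)]
[0.4710166  0.28528504 0.17984253] [ 0.11897611  0.47348895 -2.07929688] (array([ 0.1123, -0.9298, -0.0066]), array([-0.0002, -0.0009,  0.089 ]))
175 [313, 330]
185 [313, 330]
245 [309, 334]
315 [313, 330]
```

Leaf C is held upright, at about the same height in the grip as B. I'm carrying it over.

Request:
jog_arm:
  motion: [0.112,-0.93,0,0,0,0.045,0,0.112,-0.93,0,0,0,0.089,0,0.112,-0.93,0,0,0,0.089,0,0.112,-0.93,0,0,0,0.089,0,0.112,-0.93,0,0,0,0.089,0]

```text
clock: 31.45
tcp_pos: [0.4997, 0.1001, 0.178]
orientation: [-0.002, -0.069, 0.998, 0.0]
wrist_force: [-0.0, 0.4, -1.3]
finger_gap: 0.0077
grip_force: 108.1
```

Run:
```python
from h import *
print(env.get_state()["tcp_pos"],go((.521,-.04,.17),178))
```

```text
[0.49970937 0.10006    0.17799554] (array([-0.0089, -0.7083,  0.0394]), array([ 0.0004, -0.002 ,  0.1104]))
```

Request:
jog_arm:
  motion: [-0.009,-0.71,0.03,0,0,0.055,0,-0.009,-0.71,0.03,0,0,0.11,0,-0.009,-0.71,0.03,0,0,0.11,0,-0.009,-0.71,0.03,0,0,0.11,0,-0.009,-0.71,0.03,0,0,0.11,0]

```text
clock: 32.08
tcp_pos: [0.5219, -0.0382, 0.1733]
orientation: [-0.0, 0.015, 1.0, 0.0]
wrist_force: [-0.6, 0.2, -0.7]
finger_gap: 0.0073
grip_force: 108.3
```

Run:
```python
from h import *
print(env.get_state()["tcp_pos"],go((.5335,-.1315,.16),169.55))
```

```text
[ 0.52189292 -0.03815391  0.17325152] (array([-0.0723, -0.4648,  0.0658]), array([ 0.0005, -0.0006,  0.0967]))
```

Request:
jog_arm:
  motion: [-0.0723,-0.4648,0.065,0,0,0.0967,0,-0.0723,-0.4648,0.065,0,0,0.0967,0,-0.0723,-0.4648,0.065,0,0,0.0967,0,-0.0723,-0.4648,0.065,0,0,0.0967,0,-0.0723,-0.4648,0.065,0,0,0.0967,0]

```text
clock: 32.7
tcp_pos: [0.5337, -0.1318, 0.1608]
orientation: [0.0, 0.091, 0.996, 0.0]
wrist_force: [-1.0, 0.6, -0.8]
finger_gap: 0.0078
grip_force: 108.4
```

Run:
```python
from h import *
s=env.get_state();print(s["tcp_pos"],s["wrist_force"],go((.533,-.1315,.119),169.55))
```

```text
[ 0.53369062 -0.13182169  0.16082279] [-0.96909263  0.62692248 -0.83738455] (array([0.0037, 0.0009, 0.2091]), array([ 0.0003,  0.0001, -0.0002]))
```

Request:
jog_arm:
  motion: [0,0.002,0.06,0,0,0,0,0,0.002,0.1,0,0,0,0,0,0.002,0.13,0,0,0,0,0,0.002,0.16,0,0,0,0,0,0.002,0.19,0,0,0,0,0,0.002,0.21,0,0,0,0,0,0.002,0.21,0,0,0,0]

```text
clock: 33.58
tcp_pos: [0.5335, -0.1325, 0.1179]
orientation: [-0.0, 0.092, 0.996, 0.001]
wrist_force: [1.2, 4.2, -2.6]
finger_gap: 0.0076
grip_force: 108.2
```

Request:
jog_arm:
  motion: [0,0,0.01,0,0,0,0,0,0,0.016,0,0,0,0,0,0,0.016,0,0,0,0]

```text
clock: 33.95
tcp_pos: [0.5343, -0.1328, 0.1156]
orientation: [0.001, 0.092, 0.996, 0.0]
wrist_force: [1.7, 5.3, 0.9]
finger_gap: 0.0074
grip_force: 108.8
```

Request:
jog_arm:
  motion: [0.005,0,0,0,0,0,0,0.01,0,0,0,0,0,0,0.01,0,0,0,0,0,0]

```text
clock: 34.33
tcp_pos: [0.5336, -0.1327, 0.1158]
orientation: [0.002, 0.092, 0.996, 0.0]
wrist_force: [4.6, 4.7, -1.0]
finger_gap: 0.0074
grip_force: 108.4
```

Request:
jog_arm:
  motion: [0.005,0,0,0,0,0,0,0.01,0,0,0,0,0,0,0.01,0,0,0,0,0,0]

```text
clock: 34.7
tcp_pos: [0.5329, -0.1326, 0.1161]
orientation: [0.003, 0.092, 0.996, 0.0]
wrist_force: [6.7, 4.2, -2.6]
finger_gap: 0.0073
grip_force: 108.3
```

Request:
jog_arm:
  motion: [0,0.004,0.005,0,0,0,0,0,0.004,0.01,0,0,0,0,0,0.004,0.01,0,0,0,0]

```text
clock: 35.08
tcp_pos: [0.5336, -0.1325, 0.1152]
orientation: [0.004, 0.092, 0.996, -0.0]
wrist_force: [5.9, 2.8, 3.5]
finger_gap: 0.0076
grip_force: 109.3
```

Request:
jog_arm:
  motion: [0.005,0,0.002,0,0,0,0,0.01,0,0.005,0,0,0,0,0.01,0,0.005,0,0,0,0]

```text
clock: 35.45
tcp_pos: [0.5331, -0.1325, 0.1151]
orientation: [0.005, 0.092, 0.996, -0.001]
wrist_force: [8.3, 4.0, 5.9]
finger_gap: 0.0077
grip_force: 109.4
```

Request:
jog_arm:
  motion: [-0.01,0,-0.003,0,0,0,0,-0.02,0,-0.003,0,0,0,0,-0.03,0,-0.003,0,0,0,0,-0.03,0,-0.003,0,0,0,0]

```text
clock: 35.95
tcp_pos: [0.5346, -0.1326, 0.1132]
orientation: [0.001, 0.092, 0.996, -0.0]
wrist_force: [3.2, 2.9, 2.3]
finger_gap: 0.0073
grip_force: 109.0
```

Request:
jog_arm:
  motion: [-0.005,0,0,0,0,0,0,-0.01,0,0,0,0,0,0,-0.01,0,0,0,0,0,0]

```text
clock: 36.33
tcp_pos: [0.535, -0.1326, 0.1129]
orientation: [-0.001, 0.092, 0.996, -0.0]
wrist_force: [-1.9, 3.7, 4.5]
finger_gap: 0.0074
grip_force: 109.4
```

Request:
jog_arm:
  motion: [-0.005,0,0,0,0,0,0,-0.01,0,0,0,0,0,0,-0.01,0,0,0,0,0,0]

```text
clock: 36.7
tcp_pos: [0.5357, -0.1327, 0.113]
orientation: [-0.002, 0.092, 0.996, 0.0]
wrist_force: [-4.5, 2.9, 8.7]
finger_gap: 0.0077
grip_force: 110.0
```

Request:
jog_arm:
  motion: [0.006,0,0,0,0,0,0,0.01,0,0.004,0,0,0,0,0.01,0,0.008,0,0,0,0,0.01,0,0.008,0,0,0,0]

```text
clock: 37.2
tcp_pos: [0.5353, -0.1327, 0.1128]
orientation: [0.0, 0.092, 0.996, -0.0]
wrist_force: [-3.5, 3.8, 13.2]
finger_gap: 0.0076
grip_force: 110.9
```

Run:
```python
from rows import *
s=rows("w13"); print(s["tcp_pos"],s["wrist_force"],leaf(np.array((168.7,192.7,240.7,320.5))))
```

```text
[(147, 78, 94), (168, 105, 196), (169, 196, 230), (188, 234, 160), (189, 160, 130), (193, 131, 110), (304, 124, 200), (305, 200, 225), (320, 224, 204), (325, 191, 97), (326, 97, 43)]
[ 0.53533356 -0.13268785  0.11284426] [-3.54038344  3.75280459 13.19726237] (array([ 3.11595762, -2.41299028]), np.float64(0.3003792186609567), array([-0.4,  0.5,  0.1, -0.1]))
```

Request:
jog_arm:
  motion: [0.002,0.003,-0.008,0,0,0,0,0.002,0.003,-0.008,0,0,0,0,0.002,0.003,-0.008,0,0,0,0.5,0.002,0.003,-0.008,0,0,0,0.5,0.002,0.003,-0.008,0,0,0,0.5,0.002,0.003,-0.008,0,0,0,0.5]

```text
clock: 38.0
tcp_pos: [0.5355, -0.1321, 0.1128]
orientation: [-0.0, 0.092, 0.996, -0.0]
wrist_force: [-0.0, -0.1, -0.3]
finger_gap: 0.0429
grip_force: 0.0
```

Request:
jog_arm:
  motion: [0,0,-0.2,0,0,0,0.5,0,0,-0.4,0,0,0,0.5,0,0,-0.6,0,0,0,0.5,0,0,-0.6,0,0,0,0.5,0,0,-0.6,0,0,0,0.5]

```text
clock: 38.62
tcp_pos: [0.5355, -0.132, 0.2325]
orientation: [-0.0, 0.092, 0.996, 0.0]
wrist_force: [-0.5, 0.2, 0.5]
finger_gap: 0.0428
grip_force: 0.0
```

Run:
```python
from h import *
c=get_calibration("wrist"); im=snap("w14"); np.save("w14.npy",np.array(c["world_from_camera"])); sc=read_camera("scene")
s=env.get_state();print(s["tcp_pos"],s["wrist_force"])
a=cv2.resize(im[100:330,220:420],None,fx=2,fy=2,interpolation=cv2.INTER_CUBIC)
b=cv2.resize(sc[110:280,235:400],None,fx=2.4,fy=2.4,interpolation=cv2.INTER_CUBIC)
o=np.zeros((470,800,3),np.uint8); o[:460,:400]=a; o[:408,402:798]=b; cv2.imwrite("pics/w14c.png",o[:,:,::-1])
```

```text
[ 0.53484108 -0.1317633   0.23150629] [ 0.77929837  0.82804446 -0.02536873]
```

View pics/w14c.png

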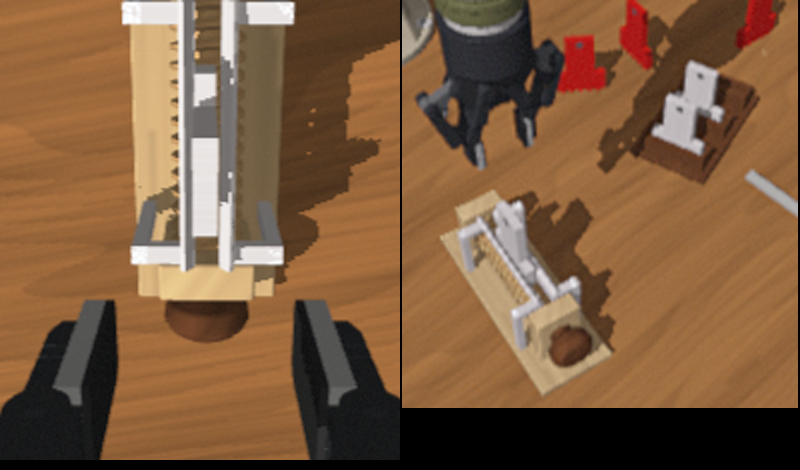

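The leaf stands between the rails and the other two are upright in the rack. I'll gently probe the top of the leaf with shut fingers to confirm it is seated: about 0.163 m if home, about 0.168 m if not.

Request:
jog_arm:
  motion: [0,0,0,0,0,0,0,0,0,0.1,0,0,0,0,0,0,0.25,0,0,0,0,0,0,0.3,0,0,0,0,0,0,0.325,0,0,0,0,0,0,0.335,0,0,0,0,0,0,0.335,0,0,0,0]
  newtons: 20

```text
clock: 39.6
tcp_pos: [0.5361, -0.1322, 0.1667]
orientation: [0.001, 0.092, 0.996, -0.0]
wrist_force: [0.2, -1.0, 0.7]
finger_gap: -0.0002
grip_force: 0.0
```

Request:
jog_arm:
  motion: [0,0,0.005,0,0,0,0,0,0,0.01,0,0,0,0,0,0,0.01,0,0,0,0]

```text
clock: 39.98
tcp_pos: [0.5356, -0.132, 0.164]
orientation: [0.0, 0.092, 0.996, 0.0]
wrist_force: [-0.4, 0.8, 0.3]
finger_gap: 0.0003
grip_force: 0.0
```

Request:
jog_arm:
  motion: [0,0,0.005,0,0,0,0,0,0,0.01,0,0,0,0,0,0,0.01,0,0,0,0]

```text
clock: 40.35
tcp_pos: [0.5355, -0.132, 0.1618]
orientation: [-0.0, 0.092, 0.996, 0.0]
wrist_force: [0.4, -0.5, -0.2]
finger_gap: -0.0001
grip_force: 0.0
```

Request:
jog_arm:
  motion: [0,0,-0.2,0,0,0,0,0,0,-0.4,0,0,0,0,0,0,-0.5,0,0,0,0,0,0,-0.5,0,0,0,0,0,0,-0.5,0,0,0,0]

```text
clock: 40.98
tcp_pos: [0.5352, -0.1319, 0.2608]
orientation: [-0.001, 0.092, 0.996, 0.0]
wrist_force: [0.2, -0.5, 0.2]
finger_gap: -0.0002
grip_force: 0.0
```

```bash
python3 -c "
from workcell import env
print(env.get_state()['tcp_pos']); print(env.hand_in())"
```

```text
[ 0.53519215 -0.13188541  0.26079356]
the job is handed in; nothing more can be done
None
```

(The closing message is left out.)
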